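# Four clicks on the exposure timer

## Robot

A 6-joint arm with a two-finger parallel gripper is mounted at the origin on the work surface; the furniture and walls round the work are solid. World frame = base frame: x ahead of the robot, y to its left, z up, the work surface at z = 0. Lengths are in m, angles in rad, forces in N, time in s.
With the tool pointing down it reaches from about 0.375 to 0.9 m from the base axis. Payload 3.1 kg.
Tool frame: the origin (TCP) lies between the finger pads; the fingertips stand 19 mm ahead of it and the grasp point (between the pads) is the TCP; z points along the fingers, y is the line along which they close (so a half turn about z gives the same grasp; the last joint's range is limited). The gripper opens to 87 mm and grips with 3 to 60 N. Pads are 19 mm wide; open, the fingers measure 117 mm over their backs; the gripper's body (75 mm by 190 mm) begins 51 mm behind the grasp point.
Start: joints at [-1.435, 0.527, 1.433, -0, 1.181, -0.178], TCP at [0.193, -0.594, 0.213] pointing down, gripper open.
Joint ranges: [-3.08, 3.08], [-0.75, 2.2], [0.22, 2.44], [-1.43, 4.57], [0, 2.65], [-2.85, 2.85]. Speed limits (rad/s): [2.79, 2.79, 3.14, 3.14, 3.14, 3.14].

## Interface

Orientations are given as a unit quaternion [w, x, y, z].
In Python, from workcell import r gives the robot as it stands.
- The arm moves only by the tool drive_tool, never from a script. Its argument "motion" is a list of rows, each a list of 6 numbers: the shift along the tool's x, y, z in mm, then the turn, a rotation vector about the tool's x, y, z in degrees. A call has 1 to 20 rows; each row is the pose to reach, as a shift and turn from the pose commanded when the call began, along the tool's axes at that moment; what a row does not reach only later rows make up. A row lasts 1/8 s, in which the tool goes at most 62.5 mm and 10.7 degrees, less where a joint would pass 70% of its speed; a pose out of reach is approached as far as the arm can. A call with a gripper value outside its range is refused whole. "grip" is the gripper's target within -1 to 1 (fully open at 1, half-way at 0, shut at -1), set as the call begins (left out, the last holds). The fingers move at their own pace and stop on an object; the grip force is fixed at half the most. Time passes only in rows, so rows that repeat a pose let the fingers close. It gives the time, the measured TCP pose, the force, the opening and the grip force at its end, in the units of the state.
- r.get_state(): the state, without advancing time (a new reading comes with each control period).
- r.read_camera(name): name is "scene" or "top" or "wrist"; returns the picture (480x640x3 uint8, red, green, blue); there is no depth.
- r.get_calibration(name): a dict with "mtx" (3x3 intrinsics, pixels), "dist" ([k1, k2, p1, p2, k3] as OpenCV has them; the pictures are not rectified), "camera_from_world" (4x4, takes a point from world to camera coordinates); the wrist camera has in their place "mount" (4x4, takes a point from camera to tool coordinates, whose origin is the TCP and whose axes are the flange's). Camera axes: x right, y down, z forward; pixel columns grow to the right and rows downward; lengths in m; the calibration is good to about 2 mm. A picture is of the moment at which its call begins: read the wrist's pose just before it. get_calibration takes no time and is no camera call.
- r.job_done(): hands the job in; it is judged then, once.
The state is a dict: "t": time; "joint_pos": joint angles; "joint_vel": joint speeds; "joint_efforts": joint torques, N m; "tool_pos": TCP position; "tool_rot": TCP orientation; "contact_force": force on the tool from outside, world axes, zero at the start; "torque": the same for the moment, N m; "opening": opening from 0.0 (shut) to 1.0 (fully open); "gripper_force": force on a finger pad.
Only numpy, scipy, OpenCV 4.12 (cv2) and the standard library are available. Lean on these libraries where they do the work, as an engineer would, in place of code of your own. Each camera call takes 0.05 s, during which the arm holds its last target. There are 200 camera calls.

## Task

The next print needs four steps more exposure: with a fingertip, gently push the orange peg of the timer's round black dial clockwise (seen from above) by exactly four clicks, never past the fourth and never backwards, and leave the dial resting in that click stop. Only then press the green start button all the way down and let it come up again. This is all done by pushing, nothing needs gripping, and the other things on the worktop stay where they stand.

Things in the scene. Friction and masses are not known exactly. Their poses are not given: they have to be found in the camera images.
- timer: grey exposure timer with a black top plate, fixed to the worktop: 170 mm (x) by 270 mm (y), top plate 50 mm above the worktop; at its back (+x) edge a 28 mm deep display strip rises to 69 mm. Origin under its centre on the worktop. On the top plate stand the dial and the start button, one to the left and one to the right; either may be on either side.
- dial_base: aluminium disc, 116 mm wide, 4 mm thick, with 15 tick marks, under the dial, fixed on the timer's top plate. Origin at its underside on the dial's axis, which is vertical, 50 mm above the worktop. Its yaw varies, and so does the direction in which the peg stands at the start.
- dial_peg (a point): centre of the top of the orange peg, which stands upright on the black dial 43 mm from the dial's axis, 14 mm thick, widening to 18 mm at its foot. The dial is 104 mm wide; its flat face is 17 mm and the peg's top 45 mm above the origin of dial_base (67 and 95 mm above the worktop).
- dial (a joint): turn of the dial in rad, 0 at the start, growing clockwise seen from above. It clicks into 15 stops a turn, one each 0.4189 rad (24 degrees), and starts in a stop; four clicks are 1.676 rad (96 degrees). Between two stops the resistance rises to 0.16 N m (about 4 N at the peg), then the dial jumps ahead by itself into the next stop and stays there when it is let go. No end stop lies within these clicks.
- start_top (a point): centre of the top of the green start button, a round push button in a black housing on the timer's top plate; the green cap is 32 mm wide; it moves straight down.
- start (a joint): travel of the start button in m, 0 when up, 0.006 when fully down; its spring gives 4 N when fully down and lifts it again.
- loupe: black loupe, 46 mm wide, 58 mm tall, standing to the left of the timer, loose; a bystander. Origin at the centre of its underside.
- cassette_1: grey film cassette, 25x28 mm, 51 mm tall, standing to the left of the timer, loose; a bystander. Origin at the centre of its underside.
- reel: steel film reel, 66 mm wide, 40 mm tall, loose; a bystander. Origin at the centre of its underside.
- dropper: white dropper bottle with a red cap, 42 mm wide, 113 mm tall, loose; a bystander. Origin at the centre of its underside.
- tape: roll of white tape lying flat, 96 mm wide, 24 mm tall, loose; a bystander. Origin at the centre of its underside.
- beaker: clear plastic beaker, 71 mm wide, 88 mm tall, loose; a bystander. Origin at the centre of its underside.

How it is judged:
On the way, in this order (a step that is already met when the one before it is completed fails the run):
1. the dial rests in the fourth click stop (value of joint dial between 1.5499 and 1.8012 rad and velocity of joint dial below 0.3 rad/s), for 0.2 s.
2. the start button is pressed down with the dial at the fourth click (value of joint dial between 1.5499 and 1.8012 rad and value of joint start above 0.0045 m), for 0.05 s.
At the end, for the whole second after the job is handed in: The dial rests in its fourth click stop (1.676 rad, within 0.3 of a click), the start button has been pressed at least 4.5 mm down after that and is up again (within 1.5 mm) (value of joint dial between 1.5499 and 1.8012 rad and value of joint start below 0.0015 m); the robot touches nothing.
It fails at once if the dial went past the fourth click (more than 4.5 clicks) (value of joint dial above 1.885 rad).
It fails at once if the dial was turned backwards by more than half a click (value of joint dial below -0.2094 rad).
It fails at once if the start button was pressed (over 3 mm) while the dial was not in the fourth click stop (not (value of joint dial between 1.5499 and 1.8012 rad) and value of joint start above 0.003 m).
It fails at once if the dial was forced or squeezed with more than 20 N (contact force between the fingers and dial_base above 20 N).
It fails at once if a bystander was moved or lifted by more than 20 mm (distance of any of loupe, cassette_1, reel, dropper, tape, beaker from where it was at the start of the episode above 0.02 m).
It also fails if it takes over 54 s, if anything falls off the work surface, if the arm or the gripper's body presses on something with over 40 N, if the wrist force passes 120 N, or if a joint passes its speed limit or range.

## Working session

There is one attempt and no reset: what is moved stays moved. The work goes in short steps, Python scripts to look and compute and a tool call to move; the robot and the scene stay as the last step left them, time stands still between calls to the robot, and variables do not carry over. Pictures are saved under pics/ and viewed, at most 10 in all, crops included, and the job is handed in when it is done.

Besides the shell and the picture viewer there is one more tool, called after "Call:" by a JSON object that holds its "method" and its "body". drive_tool: Moves the arm, as the interface text tells. Its arguments: {"type":"object","properties":{"motion":{"type":"array","items":{"type":"array","items":{"type":"number"}}},"grip":{"type":"number"}},"required":["motion"]}

```bash
mkdir -p pics
python3 - <<'E'
from workcell import r
import cv2,json
s=r.get_state();print(s)
for n in ("top","scene"):
    cv2.imwrite(f"pics/{n}1.png",r.read_camera(n)[:,:,::-1])
    c=r.get_calibration(n);print(n,c)
print(r.get_calibration("wrist"))
E
```

```text
{'t': 0.0, 'joint_pos': array([-1.43550433e+00,  5.28471459e-01,  1.43390345e+00, -3.17196894e-05,
        1.18140049e+00, -1.78512566e-01]), 'joint_vel': array([-0.00154924,  0.00054339, -0.00092731,  0.0028025 , -0.00025101,
        0.00235737]), 'joint_efforts': array([ 6.29163223e-04, -4.40040779e+01, -1.76596177e+01,  6.33814163e-02,
        5.83352835e-02, -1.70624321e-04]), 'tool_pos': array([ 0.19283243, -0.59371135,  0.21186805]), 'tool_rot': array([-1.09143438e-03,  9.87714538e-01,  1.56265162e-01,  8.92048222e-06]), 'contact_force': array([ 0.58941839, -0.30571291, -0.06719293]), 'torque': array([-0.07383602, -0.01940802,  0.02824576]), 'gripper_force': 0.0, 'opening': 0.9993129594736999}
top {'mtx': array([[465.81275658,   0.        , 314.07473588],
       [  0.        , 465.81275658, 239.3531188 ],
       [  0.        ,   0.        ,   1.        ]]), 'dist': array([-0.08202517,  0.        ,  0.        ,  0.        ,  0.        ]), 'camera_from_world': array([[-0.00560335, -0.99958213,  0.02835788,  0.03418921],
       [-0.99375251,  0.00240517, -0.11158026,  0.54342527],
[... 538 characters left out ...]
, -0.04213241, -0.48389047,  0.86746751],
       [ 0.        ,  0.        ,  0.        ,  1.        ]])}
{'mtx': array([[376.95447   ,   0.        , 318.55950115],
       [  0.        , 376.95447   , 245.20020237],
       [  0.        ,   0.        ,   1.        ]]), 'dist': array([-0.04719811,  0.        ,  0.        ,  0.        ,  0.        ]), 'mount': array([[-4.39789359e-04, -9.68214882e-01, -2.50119471e-01,
         6.83589319e-02],
       [ 9.99999865e-01, -4.95290102e-04,  1.58955830e-04,
         3.16841056e-04],
       [-2.77785099e-04, -2.50119367e-01,  9.68214968e-01,
        -1.72422855e-01],
       [ 0.00000000e+00,  0.00000000e+00,  0.00000000e+00,
         1.00000000e+00]])}
```

View pics/top1.png

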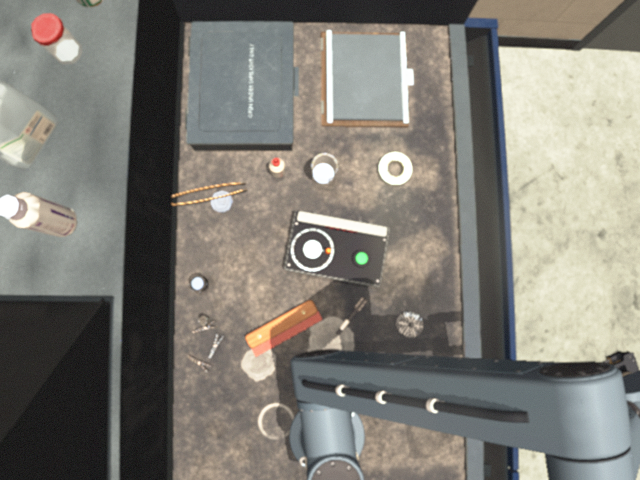

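View pics/scene1.png

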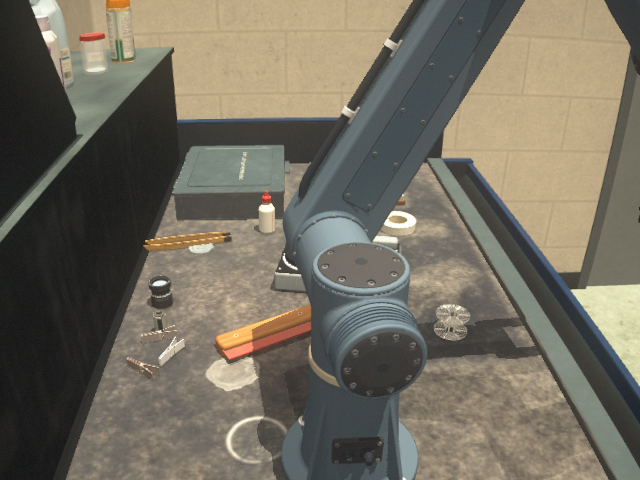

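The top view shows the timer around (337,247). The dial is on its left at (313,250), the orange peg at about (329,251) and the green button at (362,258). I'll enlarge that area.

```bash
cat > h.py <<'E'
import numpy as np,cv2
from scipy.spatial.transform import Rotation as R
from workcell import r
def q2R(q): return R.from_quat([q[1],q[2],q[3],q[0]]).as_matrix()
def cam(name,s=None):
    c=r.get_calibration(name)
    if name=="wrist":
        T=np.eye(4);T[:3,:3]=q2R(s["tool_rot"]);T[:3,3]=s["tool_pos"]
        W=T@np.array(c["mount"])
    else: W=np.linalg.inv(c["camera_from_world"])
    return c["mtx"],c["dist"],W
def pix2w(C,uv,z):
    K,d,W=C
    p=cv2.undistortPoints(np.array([[uv]],float),K,d)[0,0]
    v=W[:3,:3]@[p[0],p[1],1];o=W[:3,3]
    return o+v*(z-o[2])/v[2]
def w2pix(C,P):
    K,d,W=C;V=np.linalg.inv(W)
    return cv2.projectPoints(np.array([P],float),cv2.Rodrigues(V[:3,:3])[0],V[:3,3],K,d)[0][0,0]
E
python3 - <<'E'
from h import *
im=cv2.imread("pics/top1.png")
C=cam("top")
hsv=cv2.cvtColor(im,cv2.COLOR_BGR2HSV)
def blob(lo,hi,box):
    m=cv2.inRange(hsv,lo,hi);x0,y0,x1,y1=box
    ys,xs=np.nonzero(m[y0:y1,x0:x1]);return xs.mean()+x0,ys.mean()+y0,len(xs)
g=blob((45,100,60),(80,255,255),(280,200,395,290));o=blob((5,130,120),(22,255,255),(280,200,395,290))
print(g,o)
print("green z~.075",pix2w(C,g[:2],.075),"peg",pix2w(C,o[:2],.09),"dial c",pix2w(C,(312.5,250),.067))
for n,uv in dict(tl=(298,212),tr=(387,235),bl=(287,268),br=(381,283)).items(): print(n,pix2w(C,uv,.05))
cv2.imwrite("pics/topc.png",cv2.resize(im[200:295,275:400],None,fx=6,fy=6,interpolation=cv2.INTER_CUBIC))
E
```

```text
(np.float64(360.98850574712645), np.float64(257.41379310344826), 87) (np.float64(326.8181818181818), np.float64(250.5), 22)
green z~.075 [ 0.48894303 -0.09359608  0.075     ] peg [ 5.06740309e-01 -1.75672213e-04  9.00000000e-02] dial c [0.51025184 0.03753142 0.067     ]
tl [0.61798985 0.07689716 0.05      ]
tr [ 0.55302008 -0.1707623   0.05      ]
bl [0.46240081 0.10734026 0.05      ]
br [ 0.41988636 -0.15114567  0.05      ]
```

View pics/topc.png

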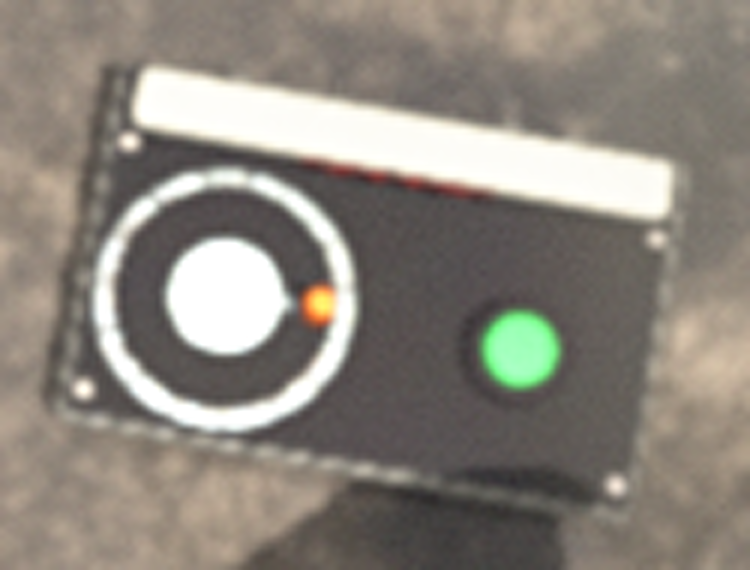

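Call:
{"method": "drive_tool", "body": {"motion": [[474,-450,-40,0,0,-155],[474,-450,-40,0,0,-155],[474,-450,-40,0,0,-155],[474,-450,-40,0,0,-155],[474,-450,-40,0,0,-155],[474,-450,-40,0,0,-155],[474,-450,-40,0,0,-155],[474,-450,-40,0,0,-155],[474,-450,-40,0,0,-155],[474,-450,-40,0,0,-155],[474,-450,-40,0,0,-155],[474,-450,-40,0,0,-155],[474,-450,-40,0,0,-155],[474,-450,-40,0,0,-155],[474,-450,-40,0,0,-155],[474,-450,-40,0,0,-155],[474,-450,-40,0,0,-155],[474,-450,-40,0,0,-155]], "grip": -1}}

```text
t: 2.35
tool_pos: [0.5048, -0.0201, 0.2528]
tool_rot: [-0.0, 0.062, 0.998, 0.0]
contact_force: [0.3, 0.5, -0.6]
opening: 0.006
gripper_force: 0.0
```

Run:
```python
from h import *
s=r.get_state();print(s["t"],s["tool_pos"],q2R(s["tool_rot"]).round(3),s["opening"])
im=r.read_camera("wrist")[:,:,::-1].copy();np.save("s2.npy",np.r_[s["tool_pos"],s["tool_rot"]])
cv2.imwrite("pics/w2.png",im)
```

```text
2.35 [ 0.50482721 -0.0201078   0.25279355] [[-0.992  0.123 -0.   ]
 [ 0.123  0.992  0.   ]
 [ 0.     0.    -1.   ]] 0.005878884969315468
```

View pics/w2.png

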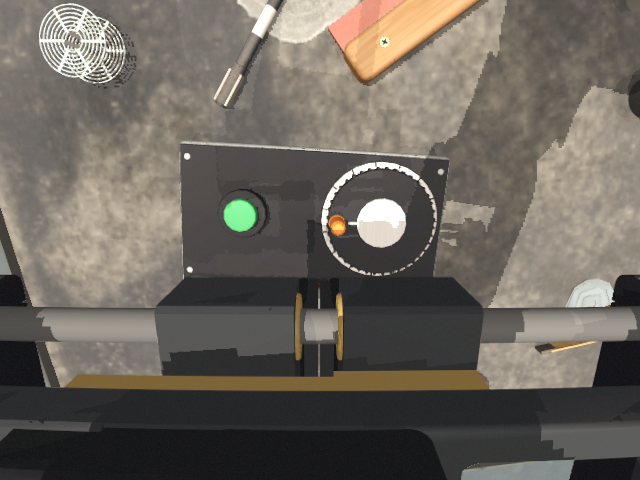

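The wrist view shows the dial ring centred at about (380,219), the orange peg top at about (337,224) and the green button at (240,215). The fingers are at the bottom centre.

Run:
```python
from h import *
v=np.load("s2.npy");s=dict(tool_pos=v[:3],tool_rot=v[3:]);C=cam("wrist",s)
im=cv2.imread("pics/w2.png");hsv=cv2.cvtColor(im,cv2.COLOR_BGR2HSV)
for n,z in dict(left=(321,219),right=(438,219),top=(380,162),bot=(380,276)).items(): print(n,pix2w(C,z,.054).round(4))
m=cv2.inRange(hsv,(3,120,80),(25,255,255));ys,xs=np.nonzero(m[150:290,310:450]);print("orange px",xs.min()+310,xs.max()+310,ys.min()+150,ys.max()+150,xs.mean()+310,ys.mean()+150)
for z in (.067,.072,.095): print("dialc",z,pix2w(C,(381,223),z).round(4))
print("ring c",pix2w(C,(379.5,219),.054).round(4))
m=cv2.inRange(hsv,(45,100,60),(80,255,255));ys,xs=np.nonzero(m[150:290,180:310]);print("green",xs.mean()+180,ys.mean()+150,xs.max()-xs.min(),[pix2w(C,(xs.mean()+180,ys.mean()+150),z).round(4) for z in (.06,.075)])
cv2.imwrite("pics/w2c.png",cv2.resize(im[150:290,310:450],None,fx=5.7,fy=4.2857*1,interpolation=cv2.INTER_CUBIC) if 0 else cv2.resize(im[155:285,310:450],None,fx=4.5,fy=4.5,interpolation=cv2.INTER_CUBIC))
```

```text
left [ 0.5065 -0.0181  0.054 ]
right [0.5209 0.0986 0.054 ]
top [0.458  0.0453 0.054 ]
bot [0.5739 0.0356 0.054 ]
orange px 328 345 214 235 336.87796610169494 224.77627118644068
dialc 0.067 [0.5151 0.0393 0.067 ]
dialc 0.072 [0.514  0.0386 0.072 ]
dialc 0.095 [0.509  0.0353 0.095 ]
ring c [0.5137 0.04   0.054 ]
green 240.26785714285714 214.49553571428572 33 [array([ 0.4911, -0.0962,  0.06  ]), array([ 0.4889, -0.0927,  0.075 ])]
```

View pics/w2c.png

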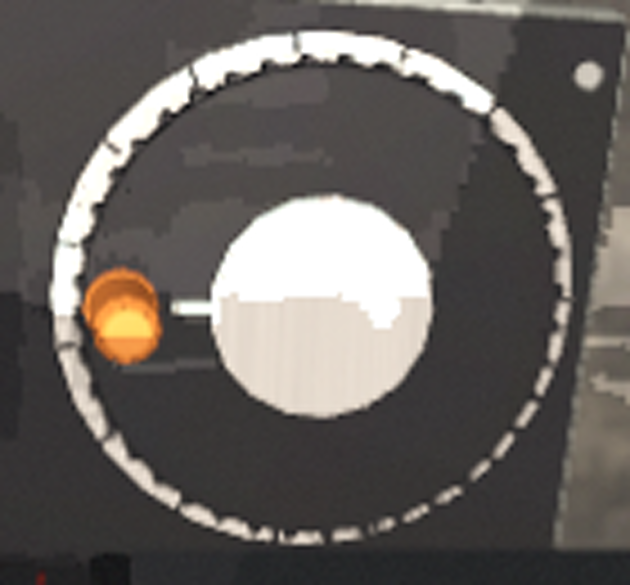

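```bash
cat >> h.py <<'E'
c=np.array([.514,.0393]);phi0=np.radians(-96.5)
def goal(th,d,rho,z):  # th deg clicked angle; TCP pos and tool rotation
    p=phi0-np.radians(th);rad=np.array([np.cos(p),np.sin(p)]);t=np.array([np.sin(p),-np.cos(p)])
    P=np.r_[c+rho*rad-d*t,z];x=np.r_[t,0];zz=np.array([0,0,-1.]);return P,np.c_[x,np.cross(zz,x),zz]
def rel(g,base):
    P0,R0=base;P,Rm=g
    return np.r_[R0.T@(P-P0)*1e3,np.degrees(R.from_matrix(R0.T@Rm).as_rotvec())].round(1)
E
python3 - <<'E'
from h import *
v=np.load("s2.npy");s=dict(tool_pos=v[:3],tool_rot=v[3:]);C=cam("wrist",s)
p=np.r_[c+.043*np.array([np.cos(phi0),np.sin(phi0)])]
for z in (.067,.095): 
    u=w2pix(C,np.r_[p,z]);print(z,u,"crop",(u-[310,155])*4.5)
P=pix2w(C,(338.2,227.7),.095);print(P,np.linalg.norm(P[:2]-c),np.degrees(np.arctan2(*(P[:2]-c)[::-1])))
b=(s["tool_pos"],q2R(s["tool_rot"]))
print(rel(goal(0,.026,.048,.13),b),rel(goal(0,.026,.048,.094),b))
E
```

```text
0.067 [336.47575299 222.29483562] crop [119.14088846 302.82676031]
0.095 [337.92410241 228.33814165] crop [125.65846085 330.02163743]
[ 0.50858293 -0.00311398  0.095     ] 0.04275851658652928 -97.2783530773691
[-28.3  12.3 122.8   0.   -0.   -0.6] [-28.3  12.3 158.8   0.   -0.   -0.6]
```

Call:
{"method": "drive_tool", "body": {"motion": [[-28,12,0,0,0,0],[-28,12,50,0,0,0],[-28,12,100,0,0,0],[-28,12,125,0,0,0],[-28,12,140,0,0,0],[-28,12,150,0,0,0],[-28,12,158,0,0,0],[-28,12,158,0,0,0],[-28,12,158,0,0,0]]}}

```text
t: 3.52
tool_pos: [0.5347, -0.0117, 0.0955]
tool_rot: [0.001, 0.061, 0.998, -0.0]
contact_force: [-0.1, -0.1, 0.8]
opening: 0.003
gripper_force: 0.0
```

Run:
```python
from h import *
s=r.get_state();b=(s["tool_pos"],q2R(s["tool_rot"]));print(s["t"],b[0],s["contact_force"])
im=r.read_camera("wrist")[:,:,::-1].copy();cv2.imwrite("pics/w3.png",im)
print(rel(goal(0,.026,.048,.094),b))
for th in (0,4,8,12,16,18): print(th,rel(goal(th,.0165,.048,.094),b))
```

```text
3.525 [ 0.53467621 -0.01170145  0.09550828] [-0.06783036 -0.06552857  0.78197383]
[ 0.3  0.3  1.5 -0.   0.1 -0.5]
0 [ 9.8  0.2  1.5 -0.   0.1 -0.5]
4 [13.2 -0.8  1.5 -0.   0.1  3.5]
8 [16.6 -1.6  1.5 -0.   0.1  7.5]
12 [20.1 -2.2  1.5  0.   0.1 11.5]
16 [23.7 -2.6  1.5  0.   0.1 15.5]
18 [25.4 -2.6  1.5  0.   0.1 17.5]
```

View pics/w3.png

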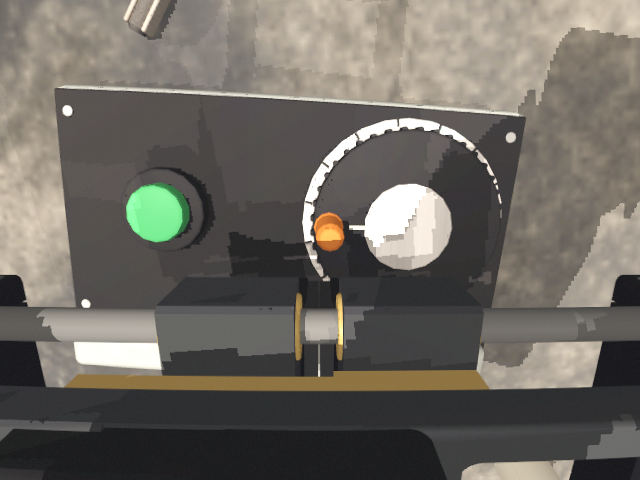

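The peg top is at about (329,235), just ahead of the closed fingers (seam at x≈320). Next I push the first click slowly.

Call:
{"method": "drive_tool", "body": {"motion": [[3,0,1,0,0,0],[6,0,1,0,0,0],[9.8,0.2,1,0,0,-0.5],[11.5,-0.3,1,0,0,1.5],[13.2,-0.8,1,0,0,3.5],[14.9,-1.2,1,0,0,5.5],[16.6,-1.6,1,0,0,7.5],[18.3,-1.9,1,0,0,9.5],[20.1,-2.2,1,0,0,11.5],[21.9,-2.4,1,0,0,13.5],[23.7,-2.6,1,0,0,15.5],[25.4,-2.6,1,0,0,17.5],[25.4,-2.6,1,0,0,17.5],[25.4,-2.6,1,0,0,17.5]]}}

```text
t: 5.32
tool_pos: [0.5087, -0.0111, 0.0939]
tool_rot: [0.0, 0.212, 0.977, 0.0]
contact_force: [0.7, 0.2, -0.1]
opening: 0.009
gripper_force: 0.0
```

```bash
cat >> h.py <<'E'
def look(name):
    s=r.get_state();b=(s["tool_pos"],q2R(s["tool_rot"]));print(s["t"],b[0],s["contact_force"])
    im=r.read_camera("wrist")[:,:,::-1].copy();cv2.imwrite(f"pics/{name}.png",im)
    C=cam("wrist",s);hsv=cv2.cvtColor(im,cv2.COLOR_BGR2HSV)
    m=cv2.inRange(hsv,(3,120,80),(25,255,255));m[310:]=0
    n,_,st,ce=cv2.connectedComponentsWithStats(m[:, :450]); 
    for k in range(1,n):
        if st[k,4]>150: 
            P=pix2w(C,ce[k],.081);q=P[:2]-c;print("orange",st[k],ce[k].round(1),P.round(4),"r",np.hypot(*q).round(4),"dial deg",((np.degrees(phi0-np.arctan2(q[1],q[0]))+180)%360-180).round(1))
    # wanted pose vs. measured
    return s,b
E
python3 - <<'E'
from h import *
s,b=look("w4")
print("here rel nominal",rel(goal(18,.0165,.048,.0945),b))
for th in range(18,43,2): print(th,rel(goal(th,.0165,.048,.0945),b))
E
```

```text
5.325 [ 0.50871228 -0.01109994  0.09385431] [ 0.71565568  0.17833508 -0.08035116]
orange [267   0  68  29 924] [303.2  12.4] [0.3904 0.0352 0.081 ] r 0.1237 dial deg 81.6
orange [318 255  29  26 585] [331.4 268. ] [ 0.5044 -0.002   0.081 ] r 0.0424 dial deg 6.6
here rel nominal [-0.4  0.1 -0.6  0.   0.  -0. ]
18 [-0.4  0.1 -0.6  0.   0.  -0. ]
20 [ 1.3 -0.5 -0.6  0.   0.   2. ]
22 [ 3.  -1.  -0.6  0.   0.   4. ]
24 [ 4.7 -1.4 -0.6  0.   0.   6. ]
26 [ 6.4 -1.8 -0.6  0.   0.   8. ]
28 [ 8.2 -2.1 -0.6  0.   0.  10. ]
30 [ 9.9 -2.3 -0.6  0.   0.  12. ]
32 [11.7 -2.5 -0.6  0.   0.  14. ]
34 [13.5 -2.6 -0.6  0.   0.  16. ]
36 [15.2 -2.7 -0.6  0.   0.  18. ]
38 [17.  -2.7 -0.6  0.   0.  20. ]
40 [18.8 -2.6 -0.6  0.   0.  22. ]
42 [20.5 -2.5 -0.6  0.   0.  24. ]
```

Run:
```python
import cv2
im=cv2.imread("pics/w4.png");cv2.imwrite("pics/w4c.png",cv2.resize(im[150:330,250:490],None,fx=3.3,fy=3.3,interpolation=cv2.INTER_CUBIC))
```

```text
(no output)
```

View pics/w4c.png

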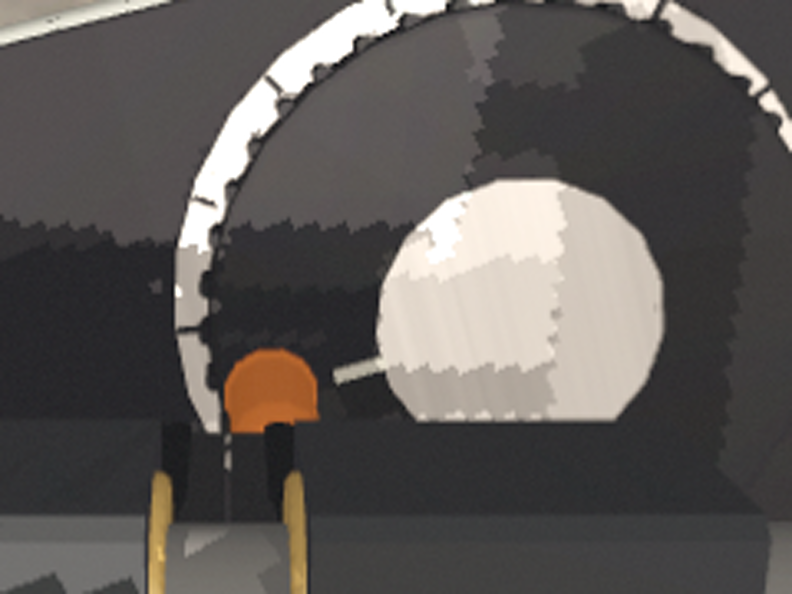

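Run:
```python
from h import *
s=r.get_state();C=cam("wrist",s);b=(s["tool_pos"],q2R(s["tool_rot"]))
a=np.linspace(0,2*np.pi,60)
for th in (-4,0,4,8,12):
    p=phi0-np.radians(th);q=c+.043*np.array([np.cos(p),np.sin(p)])
    o=[]
    for rad,z in ((.009,.067),(.007,.08),(.007,.095)):
        U=np.array([w2pix(C,[q[0]+rad*np.cos(t),q[1]+rad*np.sin(t),z]) for t in a]);i=U[:,1].argmin()
        o.append((U[i].round(1),U[:,0].min().round(1),U[:,0].max().round(1)))
    print(th,(b[1].T@(np.r_[q,.085]-b[0])*1e3).round(1),o)
for p in ([0,0,.019],[.0095,0,.019],[-.0095,0,.019],[.0095,.015,.019],[.0095,-.015,.019],[.0095,.015,-.03]): print(p,w2pix(C,b[0]+b[1]@p).round(0))
print((w2pix(C,[*c,.067])-[250,150])*3.3)
```

```text
-4 [-0.   8.2  8.9] [(array([334.6, 257.9]), np.float64(317.4), np.float64(349.7)), (array([335.4, 268.7]), np.float64(321.2), np.float64(347.9)), (array([336.7, 278.5]), np.float64(321.4), np.float64(350.2))]
0 [2.8 7.2 8.9] [(array([332.7, 253. ]), np.float64(315.6), np.float64(348.0)), (array([333.4, 263.5]), np.float64(319.2), np.float64(346.0)), (array([334.6, 272.9]), np.float64(319.3), np.float64(348.2))]
4 [5.7 6.3 8.9] [(array([331.3, 247.9]), np.float64(314.0), np.float64(346.6)), (array([331.9, 258.2]), np.float64(317.6), np.float64(344.5)), (array([333. , 267.2]), np.float64(317.6), np.float64(346.6))]
8 [8.6 5.7 8.9] [(array([330.2, 242.7]), np.float64(312.9), np.float64(345.5)), (array([330.7, 252.7]), np.float64(316.4), np.float64(343.4)), (array([331.7, 261.3]), np.float64(316.2), np.float64(345.4))]
12 [11.6  5.3  8.9] [(array([329.4, 237.4]), np.float64(312.1), np.float64(344.9)), (array([329.9, 247.1]), np.float64(315.6), np.float64(342.7)), (array([330.9, 255.3]), np.float64(315.4), np.float64(344.7))]
[0, 0, 0.019] [319. 278.]
[0.0095, 0, 0.019] [319. 261.]
[-0.0095, 0, 0.019] [319. 295.]
[0.0095, 0.015, 0.019] [347. 261.]
[0.0095, -0.015, 0.019] [291. 261.]
[0.0095, 0.015, -0.03] [356. 297.]
[516.66017476 314.62945645]
```

The view shows the dial still at 0, with the peg overlapping the nominal finger area and no force. The fingertips must be passing above the peg. I'll lift and check the finger geometry half open against closed.

Call:
{"method": "drive_tool", "body": {"motion": [[-5,0,-15,0,0,0],[-28,3,-40,0,0,-18],[-28,3,-60,0,0,-18],[-28,3,-60,0,0,-18],[-28,3,-60,0,0,-18],[-28,3,-60,0,0,-18]], "grip": 0}}

```text
t: 6.12
tool_pos: [0.5343, -0.0197, 0.1528]
tool_rot: [-0.001, 0.057, 0.998, 0.0]
contact_force: [-0.2, -0.1, 0.2]
opening: 0.488
gripper_force: 0.0
```

Run:
```python
from h import *
s,b=look("w5");print(s["opening"])
a=cv2.imread("pics/w3.png")[150:400,200:440];e=cv2.imread("pics/w5.png")[150:400,200:440]
cv2.imwrite("pics/cmp.png",cv2.resize(np.hstack([a,e]),(797,415),interpolation=cv2.INTER_CUBIC))
C=cam("wrist",s)
for p in ([0,0,.019],[.0095,0,.019],[.0095,.0218,.019],[0.0095,.037,.019],[.0095,.022,0],[.0375,0,-.051],[.0375,0,-.1],[0,0.0,-.051]): print(p,w2pix(C,b[0]+b[1]@p).round(0),((w2pix(C,b[0]+b[1]@p)-[200,150])*1.66).round(0))
```

```text
6.125 [ 0.53429639 -0.01970255  0.15278772] [-0.16185244 -0.1121185   0.16100987]
orange [356   0  57  24 652] [380.7   9.9] [0.392  0.0332 0.081 ] r 0.1221 dial deg 80.7
orange [327 198  25  29 550] [338.9 211.9] [ 0.5087 -0.0036  0.081 ] r 0.0432 dial deg 0.5
orange [197 293  19  17 235] [206.3 301.8] [ 0.5611 -0.1022  0.081 ] r 0.1491 dial deg -24.9
orange [422 293  19  17 240] [430.8 301.7] [0.5792 0.054  0.081 ] r 0.0669 dial deg -109.2
0.48819616783620595
[0, 0, 0.019] [319. 278.] [198. 213.]
[0.0095, 0, 0.019] [319. 261.] [198. 185.]
[0.0095, 0.0218, 0.019] [360. 261.] [266. 185.]
[0.0095, 0.037, 0.019] [389. 261.] [313. 185.]
[0.0095, 0.022, 0] [365. 273.] [273. 204.]
[0.0375, 0, -0.051] [319. 243.] [198. 154.]
[0.0375, 0, -0.1] [320. 301.] [199. 250.]
[0, 0.0, -0.051] [319. 344.] [198. 322.]
```

View pics/cmp.png

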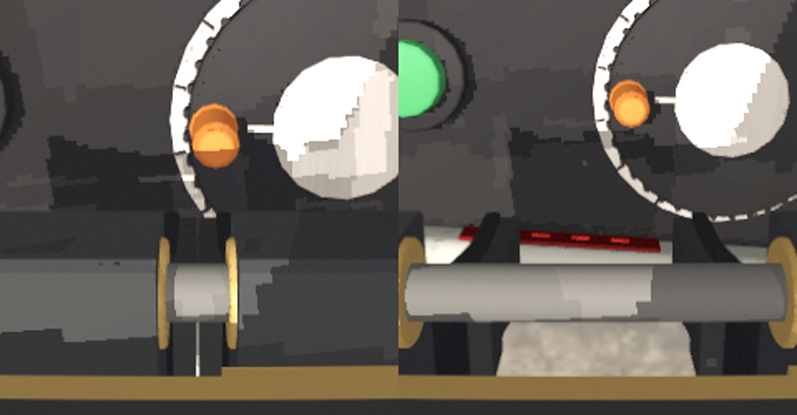

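Call:
{"method": "drive_tool", "body": {"motion": [[0,0,0,0,0,0],[0,0,0,0,0,0],[0,0,0,0,0,0],[0,0,0,0,0,0]], "grip": 1}}

```text
t: 6.68
tool_pos: [0.5354, -0.02, 0.1539]
tool_rot: [0.0, 0.057, 0.998, -0.0]
contact_force: [-0.7, -0.1, 0.8]
opening: 0.87
gripper_force: 0.0
```

Run:
```python
from h import *
s,b=look("w6");print(s["opening"])
ims=[cv2.imread(f"pics/{n}.png") for n in ("w3","w5","w6")]
crops=[np.hstack([i[255:345,130:330]]) for i in ims]
cv2.imwrite("pics/cmp2.png",cv2.resize(np.vstack(crops),None,fx=2.2,fy=2.2,interpolation=cv2.INTER_CUBIC))
```

```text
6.675 [ 0.53539624 -0.02001876  0.15389198] [-0.66842119 -0.10237475  0.77065858]
orange [357   0  54  22 612] [380.8   8.9] [0.3925 0.033  0.081 ] r 0.1217 dial deg 80.5
orange [327 196  25  29 547] [339.1 209.7] [ 0.5087 -0.0037  0.081 ] r 0.0433 dial deg 0.5
orange [121 293  30  17 355] [135.2 301.6] [ 0.5574 -0.1537  0.081 ] r 0.1978 dial deg -19.2
0.8704532087772489
```

View pics/cmp2.png

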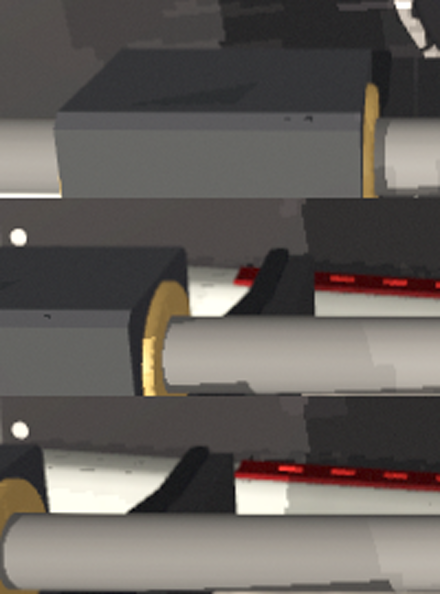

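The finger shift in these crops (about 2.17 px/mm) puts the visible fingertips only about 174 mm from the camera. That is 6–8 mm behind the TCP, not 19 mm ahead of it. It also explains why the fingers passed over the peg. I'll close, go back beside the peg and lower step by step, watching the force.

Call:
{"method": "drive_tool", "body": {"motion": [[0,0,0,0,0,0],[0,0,0,0,0,0],[0,0,0,0,0,0],[0,0,0,0,0,0],[0,0,0,0,0,0],[0,0,0,0,0,0],[0,0,0,0,0,0],[0,0,0,0,0,0]], "grip": -1}}

```text
t: 7.72
tool_pos: [0.5353, -0.02, 0.1539]
tool_rot: [0.0, 0.057, 0.998, 0.0]
contact_force: [0.0, -1.2, -0.3]
opening: 0.172
gripper_force: 0.0
```

Run:
```python
from h import *
s=r.get_state();b=(s["tool_pos"],q2R(s["tool_rot"]));print(s["t"],b[0],s["opening"])
for z in (.13,.09,.073): print(rel(goal(0,.027,.046,z),b))
```

```text
7.725 [ 0.53533984 -0.02001793  0.15386415] 0.1715570892689682
[ 0.9 10.5 23.9  0.   0.  -0. ]
[ 0.9 10.5 63.9  0.   0.  -0. ]
[ 0.9 10.5 80.9  0.   0.  -0. ]
```

Call:
{"method": "drive_tool", "body": {"motion": [[1,10.5,10,0,0,0],[1,10.5,20,0,0,0],[1,10.5,30,0,0,0],[1,10.5,40,0,0,0],[1,10.5,50,0,0,0],[1,10.5,58,0,0,0],[1,10.5,63,0,0,0],[1,10.5,64,0,0,0],[1,10.5,64,0,0,0]]}}

```text
t: 8.85
tool_pos: [0.5357, -0.0095, 0.09]
tool_rot: [0.0, 0.057, 0.998, -0.0]
contact_force: [-0.1, 0.7, 0.3]
opening: 0.003
gripper_force: 0.0
```

Call:
{"method": "drive_tool", "body": {"motion": [[0,0,1,0,0,0],[0,0,2,0,0,0],[0,0,3,0,0,0],[0,0,3,0,0,0]]}}

```text
t: 9.35
tool_pos: [0.5355, -0.0094, 0.0868]
tool_rot: [-0.0, 0.057, 0.998, 0.0]
contact_force: [-0.1, 0.4, -1.1]
opening: 0.007
gripper_force: 0.0
```

Call:
{"method": "drive_tool", "body": {"motion": [[0,0,0.5,0,0,0],[0,0,1,0,0,0],[0,0,1,0,0,0]]}}

```text
t: 9.72
tool_pos: [0.5355, -0.0094, 0.0858]
tool_rot: [-0.0, 0.057, 0.998, 0.0]
contact_force: [0.0, -0.0, 0.2]
opening: 0.004
gripper_force: 0.0
```

Call:
{"method": "drive_tool", "body": {"motion": [[0,0,0.5,0,0,0],[0,0,1,0,0,0],[0,0,1,0,0,0]]}}

```text
t: 10.1
tool_pos: [0.5355, -0.0094, 0.0848]
tool_rot: [-0.0, 0.057, 0.998, 0.0]
contact_force: [-0.9, 0.1, -0.2]
opening: 0.006
gripper_force: 0.0
```

Call:
{"method": "drive_tool", "body": {"motion": [[0,0,0.5,0,0,0],[0,0,1,0,0,0],[0,0,1.5,0,0,0],[0,0,1.5,0,0,0]]}}

```text
t: 10.6
tool_pos: [0.5355, -0.0094, 0.0833]
tool_rot: [-0.0, 0.057, 0.998, 0.0]
contact_force: [0.4, -0.8, 0.6]
opening: 0.003
gripper_force: 0.0
```

Call:
{"method": "drive_tool", "body": {"motion": [[0,0,0.5,0,0,0],[0,0,1,0,0,0],[0,0,1.5,0,0,0],[0,0,1.5,0,0,0]]}}

```text
t: 11.1
tool_pos: [0.5355, -0.0094, 0.0818]
tool_rot: [-0.0, 0.057, 0.998, 0.0]
contact_force: [-0.2, 0.1, -0.4]
opening: 0.006
gripper_force: 0.0
```

Call:
{"method": "drive_tool", "body": {"motion": [[0,0,0.5,0,0,0],[0,0,1,0,0,0],[0,0,1.5,0,0,0],[0,0,1.5,0,0,0]]}}

```text
t: 11.6
tool_pos: [0.5355, -0.0094, 0.0803]
tool_rot: [-0.0, 0.057, 0.998, 0.0]
contact_force: [-0.4, -0.2, 0.7]
opening: 0.002
gripper_force: 0.0
```

Call:
{"method": "drive_tool", "body": {"motion": [[0,0,0.5,0,0,0],[0,0,1,0,0,0],[0,0,1.5,0,0,0],[0,0,1.5,0,0,0]]}}

```text
t: 12.1
tool_pos: [0.5355, -0.0094, 0.0788]
tool_rot: [-0.0, 0.057, 0.998, 0.0]
contact_force: [0.5, -0.7, 0.5]
opening: 0.004
gripper_force: 0.0
```

Call:
{"method": "drive_tool", "body": {"motion": [[0,0,1,0,0,0],[0,0,2,0,0,0],[0,0,3,0,0,0],[0,0,4,0,0,0],[0,0,5,0,0,0],[0,0,5,0,0,0]]}}

```text
t: 12.85
tool_pos: [0.5355, -0.0094, 0.0738]
tool_rot: [-0.0, 0.057, 0.998, 0.0]
contact_force: [0.7, 0.2, -0.4]
opening: 0.007
gripper_force: 0.0
```

Run:
```python
from h import *
s=r.get_state();b=(s["tool_pos"],q2R(s["tool_rot"]));print(s["t"],b[0],s["contact_force"])
for th in range(0,19,2): print(th,rel(goal(th,.017,.046,b[0][2]),b))
```

```text
12.85 [ 0.53546062 -0.00944207  0.0737628 ] [ 0.66059371  0.21011531 -0.44453252]
0 [ 9.8 -0.   0.   0.  -0.  -0. ]
2 [11.5 -0.6  0.  -0.  -0.   2. ]
4 [13.1 -1.1  0.  -0.  -0.   4. ]
6 [14.7 -1.5  0.  -0.  -0.   6. ]
8 [16.4 -1.9  0.  -0.  -0.   8. ]
10 [18.1 -2.3  0.  -0.  -0.  10. ]
12 [19.8 -2.5  0.  -0.  -0.  12. ]
14 [21.5 -2.8  0.  -0.  -0.  14. ]
16 [23.2 -2.9  0.  -0.  -0.  16. ]
18 [24.9 -3.   0.  -0.  -0.  18. ]
```

Call:
{"method": "drive_tool", "body": {"motion": [[4,0,0,0,0,0],[7,0,0,0,0,0],[9.8,0,0,0,0,0],[11.5,-0.6,0,0,0,2],[13.1,-1.1,0,0,0,4],[14.7,-1.5,0,0,0,6],[14.7,-1.5,0,0,0,6]]}}

```text
t: 13.72
tool_pos: [0.5218, -0.0095, 0.0741]
tool_rot: [0.001, 0.109, 0.994, -0.0]
contact_force: [3.8, 1.1, -0.6]
opening: 0.006
gripper_force: 1.7
```

Run:
```python
from h import *
s,b=look("w7")
for th in range(6,25,2): print(th,rel(goal(th,.017,.046,.0738),b))
```

```text
13.725 [ 0.52175841 -0.00946614  0.07405617] [ 3.82775192  1.08188663 -0.60573418]
orange [ 309  239   34   47 1273] [325.4 261.8] [ 0.5056 -0.0029  0.081 ] r 0.043 dial deg 4.8
6 [ 1.1 -0.1  0.3  0.   0.1 -0.1]
8 [ 2.7 -0.6  0.3  0.   0.1  1.9]
10 [ 4.4 -1.1  0.2  0.   0.1  3.9]
12 [ 6.  -1.6  0.2  0.   0.1  5.9]
14 [ 7.7 -2.   0.2  0.   0.1  7.9]
16 [ 9.4 -2.3  0.2  0.   0.1  9.9]
18 [11.1 -2.6  0.2  0.   0.1 11.9]
20 [12.8 -2.8  0.2  0.   0.1 13.9]
22 [14.5 -3.   0.2  0.   0.1 15.9]
24 [16.2 -3.1  0.2  0.   0.1 17.9]
```

Contact, about 4 N, and the dial follows at roughly 5°. I'll push on to 18° so it drops into the first click.

Call:
{"method": "drive_tool", "body": {"motion": [[1.6,-0.5,0,0,0,2],[3.3,-1,0,0,0,4],[4.9,-1.5,0,0,0,6],[6.6,-1.9,0,0,0,8],[8.3,-2.2,0,0,0,10],[10,-2.5,0,0,0,12],[10,-2.5,0,0,0,12],[10,-2.5,0,0,0,12]]}}

```text
t: 14.78
tool_pos: [0.5105, -0.0096, 0.0739]
tool_rot: [-0.0, 0.212, 0.977, -0.0]
contact_force: [-0.7, -0.2, 0.2]
opening: 0.006
gripper_force: 0.0
```

Run:
```python
from h import *
s,b=look("w8")
for th in range(18,43,2): print(th,rel(goal(th,.017,.046,.0738),b))
```

```text
14.775 [ 0.51048187 -0.00955642  0.0738571 ] [-0.68811032 -0.21744593  0.15528597]
orange [276   0  47  18 532] [300.7   6.4] [0.3958 0.0348 0.081 ] r 0.1183 dial deg 81.3
orange [ 310  230   34   46 1252] [326.2 252.3] [0.4921 0.0025 0.081 ] r 0.0429 dial deg 24.3
18 [ 0.1 -0.1  0.1 -0.  -0.  -0. ]
20 [ 1.7 -0.6  0.1 -0.  -0.   2. ]
22 [ 3.3 -1.2  0.1 -0.  -0.   4. ]
24 [ 5.  -1.6  0.1 -0.  -0.   6. ]
26 [ 6.6 -2.   0.1 -0.  -0.   8. ]
28 [ 8.3 -2.3  0.1 -0.  -0.  10. ]
30 [10.  -2.6  0.1 -0.  -0.  12. ]
32 [11.7 -2.8  0.1 -0.  -0.  14. ]
34 [13.4 -3.   0.1 -0.  -0.  16. ]
36 [15.1 -3.1  0.1 -0.  -0.  18. ]
38 [16.8 -3.1  0.1 -0.  -0.  20. ]
40 [18.5 -3.1  0.1 -0.   0.  22. ]
42 [20.2 -3.   0.1 -0.   0.  24. ]
```

Dial at 24.3°, one click. The same rigid rotation, +24° per call, gives the next clicks.

Call:
{"method": "drive_tool", "body": {"motion": [[1.7,-0.6,0,0,0,2],[3.3,-1.1,0,0,0,4],[5,-1.5,0,0,0,6],[6.6,-1.9,0,0,0,8],[8.3,-2.3,0,0,0,10],[10,-2.5,0,0,0,12],[11.7,-2.8,0,0,0,14],[13.4,-2.9,0,0,0,16],[15.1,-3,0,0,0,18],[16.8,-3.1,0,0,0,20],[18.5,-3,0,0,0,22],[20.2,-2.9,0,0,0,24],[20.2,-2.9,0,0,0,24],[20.2,-2.9,0,0,0,24]]}}

```text
t: 16.58
tool_pos: [0.4909, -0.0038, 0.0738]
tool_rot: [-0.0, 0.411, 0.912, 0.0]
contact_force: [-0.6, 0.0, 0.9]
opening: 0.003
gripper_force: 0.0
```

Run:
```python
from h import *
s,b=look("w9")
print(rel(goal(42,.017,.046,.0738),b),rel(goal(66,.017,.046,.0738),b))
```

```text
16.575 [ 0.49088421 -0.00377979  0.0738337 ] [-0.57725766  0.00510662  0.85988044]
orange [ 117    0  129   79 2148] [210.3  45.8] [0.3863 0.0485 0.081 ] r 0.128 dial deg 87.6
orange [ 310  230   34   46 1254] [326.3 252.2] [0.4791 0.0149 0.081 ] r 0.0426 dial deg 48.5
[-0.1 -0.1  0.  -0.  -0.  -0. ] [20.1 -3.1  0.  -0.  -0.  24. ]
```

Two clicks (48.5°). Now the third.

Call:
{"method": "drive_tool", "body": {"motion": [[1.7,-0.6,0,0,0,2],[3.3,-1.1,0,0,0,4],[5,-1.5,0,0,0,6],[6.6,-1.9,0,0,0,8],[8.3,-2.3,0,0,0,10],[10,-2.5,0,0,0,12],[11.7,-2.8,0,0,0,14],[13.4,-2.9,0,0,0,16],[15.1,-3,0,0,0,18],[16.8,-3.1,0,0,0,20],[18.5,-3.1,0,0,0,22],[20.2,-3,0,0,0,24],[20.2,-3,0,0,0,24],[20.2,-3,0,0,0,24]]}}

```text
t: 18.38
tool_pos: [0.4753, 0.0094, 0.0739]
tool_rot: [0.0, 0.591, 0.806, 0.0]
contact_force: [-0.0, 0.6, 0.3]
opening: 0.003
gripper_force: 0.0
```

Run:
```python
from h import *
s,b=look("w10")
print(rel(goal(66,.017,.046,.0738),b),rel(goal(90,.017,.046,.0738),b))
```

```text
18.375 [0.47530503 0.00937203 0.07385103] [-0.04047708  0.55392084  0.25800809]
orange [  63    0  126  175 6005] [133.2  80.6] [0.3735 0.0776 0.081 ] r 0.1457 dial deg 98.7
orange [108  64  19  35 291] [117.1  81.2] [0.3669 0.0754 0.081 ] r 0.1515 dial deg 97.3
orange [ 310  229   34   46 1251] [326.5 251.8] [0.4723 0.0315 0.081 ] r 0.0424 dial deg 72.9
[-0.1 -0.1  0.1  0.  -0.  -0. ] [20.1 -3.   0.1  0.  -0.  24. ]
```

Three clicks (72.9°). Now the fourth, with the same stroke.

Call:
{"method": "drive_tool", "body": {"motion": [[1.7,-0.6,0,0,0,2],[3.3,-1.1,0,0,0,4],[5,-1.5,0,0,0,6],[6.6,-1.9,0,0,0,8],[8.3,-2.3,0,0,0,10],[10,-2.5,0,0,0,12],[11.7,-2.8,0,0,0,14],[13.4,-2.9,0,0,0,16],[15.1,-3,0,0,0,18],[16.8,-3.1,0,0,0,20],[18.5,-3.1,0,0,0,22],[20.2,-3,0,0,0,24],[20.2,-3,0,0,0,24],[20.2,-3,0,0,0,24]]}}

```text
t: 20.18
tool_pos: [0.4663, 0.0277, 0.0739]
tool_rot: [0.0, 0.746, 0.666, 0.0]
contact_force: [-0.3, 1.4, 0.3]
opening: 0.005
gripper_force: 0.0
```

Run:
```python
from h import *
s,b=look("w11");Rm=b[1];P=b[0]
for g in ([.488,-.093]): pass
print("to button (tool mm)",(Rm.T@(np.array([.489,-.093,.13])-P)*1e3).round(1),"yaw",np.degrees(np.arctan2(Rm[1,0],Rm[0,0])))
v=np.load("s2.npy");C2=cam("wrist",dict(tool_pos=v[:3],tool_rot=v[3:]));Ct=cam("top")
for z in (.06,.065,.07,.075): print(z,pix2w(C2,(240.3,214.5),z).round(4),pix2w(Ct,(361,257.4),z).round(4))
```

```text
20.175 [0.46633381 0.02772057 0.07385148] [-0.28054408  1.37775201  0.26588361]
orange [    0     6   184   287 13920] [ 78.7 169.8] [0.3687 0.0988 0.081 ] r 0.157 dial deg 105.8
orange [  0  68  30  40 173] [12.9 87.3] [0.3484 0.1364 0.081 ] r 0.1919 dial deg 113.9
orange [ 310  229   34   46 1246] [326.8 251.4] [0.4729 0.0494 0.081 ] r 0.0424 dial deg 97.3
to button (tool mm) [-117.4   36.2  -56.1] yaw 83.48254661958724
0.06 [ 0.4909 -0.0953  0.06  ] [ 0.4901 -0.0956  0.06  ]
0.065 [ 0.4901 -0.0942  0.065 ] [ 0.4897 -0.0949  0.065 ]
0.07 [ 0.4894 -0.093   0.07  ] [ 0.4893 -0.0943  0.07  ]
0.075 [ 0.4887 -0.0919  0.075 ] [ 0.489  -0.0936  0.075 ]
```

Four clicks: 97.3° with the same small bias as before. I'll back off, lift and move over the button.

Call:
{"method": "drive_tool", "body": {"motion": [[-4,0,0,0,0,0],[-10,0,0,0,0,0],[-14,0,-20,0,0,0],[-18,0,-56,0,0,0],[-60,18,-56,0,0,0],[-90,28,-56,0,0,0],[-117,36,-56,0,0,0],[-117,36,-56,0,0,0],[-117,36,-56,0,0,0]]}}

```text
t: 21.35
tool_pos: [0.488, -0.0922, 0.1296]
tool_rot: [-0.001, 0.746, 0.666, -0.0]
contact_force: [0.4, 0.7, -0.7]
opening: 0.006
gripper_force: 0.0
```

Run:
```python
from h import *
s,b=look("w12");C=cam("wrist",s)
u=w2pix(C,[*c,.067]);print("dial px",u)
def green(n):
    h=cv2.cvtColor(cv2.imread(f"pics/{n}.png"),cv2.COLOR_BGR2HSV);m=cv2.inRange(h,(45,100,60),(80,255,255));k,_,st,ce=cv2.connectedComponentsWithStats(m);i=1+st[1:,4].argmax();return ce[i],st[i]
q=lambda p,rot:cam("wrist",dict(tool_pos=np.array(p),tool_rot=np.array(rot)))
v=np.load("s2.npy")
for n,Cn in (("w2",q(v[:3],v[3:])),("w3",q([.53467,-.0117,.09551],[.001,.061,.998,0])),("w5",q([.5343,-.0197,.1528],[-.001,.057,.998,0])),("w6",q([.5354,-.02,.1539],[0,.057,.998,0]))):
    g,st=green(n);print(n,g,st,[pix2w(Cn,g,z)[:2].round(4) for z in (.06,.065,.07,.075,.08)])
```

```text
21.35 [ 0.48798089 -0.09222238  0.12963085] [ 0.35784449  0.68111091 -0.67257529]
orange [  19    0  132  128 4350] [92.9 50.4] [0.3789 0.0426 0.081 ] r 0.1351 dial deg 84.9
orange [243   0  35  36 943] [260.6  16.2] [0.4733 0.0471 0.081 ] r 0.0415 dial deg 94.4
dial px [337.00767186  30.13364653]
w2 [240.26785714 214.49553571] [224 198  34  34 896] [array([ 0.4908, -0.0954]), array([ 0.4901, -0.0942]), array([ 0.4894, -0.0931]), array([ 0.4886, -0.0919]), array([ 0.4879, -0.0908])]
w3 [157.50753425 212.0380137 ] [ 126  183   64   60 2920] [array([ 0.4905, -0.0971]), array([ 0.49  , -0.0948]), array([ 0.4894, -0.0926]), array([ 0.4888, -0.0903]), array([ 0.4882, -0.088 ])]
w5 [203.52947782 196.76979225] [ 180  174   48   47 1781] [array([ 0.4904, -0.0961]), array([ 0.49  , -0.0945]), array([ 0.4895, -0.093 ]), array([ 0.4891, -0.0914]), array([ 0.4886, -0.0898])]
w6 [204.17653694 194.66215454] [ 180  172   49   47 1773] [array([ 0.4904, -0.096 ]), array([ 0.4899, -0.0945]), array([ 0.4895, -0.0929]), array([ 0.4891, -0.0913]), array([ 0.4887, -0.0897])]
```

Call:
{"method": "drive_tool", "body": {"motion": [[-1.5,1.5,15,0,0,0],[-1.5,1.5,30,0,0,0],[-1.5,1.5,45,0,0,0],[-1.5,1.5,53,0,0,0],[-1.5,1.5,57,0,0,0],[-1.5,1.5,60,0,0,0],[-1.5,1.5,60,0,0,0]]}}

```text
t: 22.28
tool_pos: [0.4902, -0.0944, 0.0699]
tool_rot: [0.0, 0.746, 0.666, 0.0]
contact_force: [-0.1, 0.9, 0.2]
opening: 0.002
gripper_force: 0.0
```

Call:
{"method": "drive_tool", "body": {"motion": [[0,0,1,0,0,0],[0,0,2,0,0,0],[0,0,3,0,0,0],[0,0,4,0,0,0],[0,0,4,0,0,0]]}}

```text
t: 22.9
tool_pos: [0.4901, -0.0943, 0.0658]
tool_rot: [-0.0, 0.746, 0.666, -0.0]
contact_force: [0.3, -0.3, 0.5]
opening: 0.007
gripper_force: 0.0
```

Call:
{"method": "drive_tool", "body": {"motion": [[0,0,1,0,0,0],[0,0,2,0,0,0],[0,0,3,0,0,0],[0,0,3,0,0,0]]}}

```text
t: 23.4
tool_pos: [0.4901, -0.0943, 0.0628]
tool_rot: [-0.0, 0.746, 0.666, -0.0]
contact_force: [1.3, -0.8, -0.0]
opening: 0.006
gripper_force: 0.0
```

Call:
{"method": "drive_tool", "body": {"motion": [[0,0,1,0,0,0],[0,0,2,0,0,0],[0,0,3,0,0,0],[0,0,3,0,0,0]]}}

```text
t: 23.9
tool_pos: [0.4902, -0.0943, 0.0599]
tool_rot: [0.0, 0.746, 0.666, 0.0]
contact_force: [0.4, 0.2, 2.0]
opening: 0.004
gripper_force: 1.2
```

Call:
{"method": "drive_tool", "body": {"motion": [[0,0,1,0,0,0],[0,0,2,0,0,0],[0,0,2,0,0,0]]}}

```text
t: 24.28
tool_pos: [0.4901, -0.0943, 0.0579]
tool_rot: [0.0, 0.746, 0.666, -0.0]
contact_force: [-1.0, -0.6, 3.5]
opening: 0.005
gripper_force: 1.6
```

Call:
{"method": "drive_tool", "body": {"motion": [[0,0,1,0,0,0],[0,0,2,0,0,0],[0,0,2,0,0,0]]}}

```text
t: 24.65
tool_pos: [0.4902, -0.0943, 0.0566]
tool_rot: [0.0, 0.746, 0.666, 0.0]
contact_force: [-1.5, 0.5, 9.7]
opening: 0.004
gripper_force: 5.0
```

Bottomed out at 9.7 N after about 6 mm of travel. Lifting clear and checking.

Call:
{"method": "drive_tool", "body": {"motion": [[0,0,0,0,0,0],[0,0,-5,0,0,0],[0,0,-20,0,0,0],[0,0,-60,0,0,0],[0,0,-110,0,0,0],[30,0,-160,0,0,0],[30,0,-160,0,0,0],[30,0,-160,0,0,0]]}}

```text
t: 25.65
tool_pos: [0.493, -0.0643, 0.2159]
tool_rot: [0.0, 0.746, 0.666, -0.0]
contact_force: [-0.1, 0.5, -0.1]
opening: 0.005
gripper_force: 0.0
```

Run:
```python
from h import *
s,b=look("w13")
im=cv2.imread("pics/w13.png");cv2.imwrite("pics/w13b.png",im)
```

```text
25.65 [ 0.49301213 -0.06427532  0.21591296] [-0.08932184  0.47029959 -0.13205329]
orange [  40    0  149  162 5606] [116.   65.2] [0.3539 0.0834 0.081 ] r 0.166 dial deg 98.9
orange [266  80  22  25 420] [276.2  92. ] [0.4736 0.0486 0.081 ] r 0.0414 dial deg 96.4
```

View pics/w13.png

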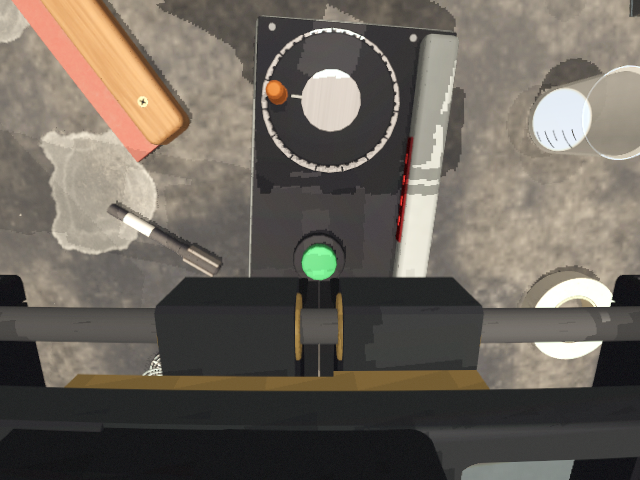

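The peg at (276,92) measures 96.4°, which is the fourth click. The button at (319,263) is up, and the arm is clear of everything.

```bash
python3 -c "
from workcell import r
print(r.job_done())"
```

```text
the job is handed in; nothing more can be done
None
```

The dial is four clicks clockwise (measured 96.4° against 96°), the start button was then pressed fully down and released, and the job is handed in; no verdict came back.

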